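# Nest the square ramekins

## Task

Put the two loose square ramekins away on the stack: nest them one inside the other in the square ramekin on the wooden stand, each turned until it drops fully home and sits level. The six-sided and the round ramekin do not nest with them, so leave those two where they are, and do not disturb the other things on the stove.

Things in the scene. Friction and masses are not known exactly. Their poses are not given: they have to be found in the camera images.
- stack_rim (a point): Centre of the mouth, at rim height, 72 mm above the steel cover, of the square ramekin fastened upright on the stand: same shape and size as the loose square ones. It stands turned ANY way about the vertical (a square repeats every 90 degrees) and this point's axes do NOT tell which: look or feel. It does not turn under light touch (below 1 N m).
- stand: Fixed wooden disc 120 x 10 mm under that ramekin, on the fixed 22 mm steel cover that lies over the burners and carries everything; origin below centre. A square ramekin lowered in goes 40 mm below the rim beneath if turned to match within 4 degrees; then band rests on rim, its own rim 22 mm higher. Turned wrongly it stops at 39 mm at 5 degrees off, 32 at 10, 23 at 20, 18 at 30, 15 at 45: a force stop of 4 N feels it.
- square_a_mid (a point): Loose square ramekin that nests: brown stoneware, 60 mm across at the rim, 62 mm tall. Point at its centre, 31 mm above its underside, z up, x and y square to its four flats. Upright square band, 60 mm outside, 54 inside, from 40 mm up to the rim; below it a square body steps in to 51 mm and tapers to 35 mm at the underside. 0.1 to 0.25 kg. Grip two opposite flats of the band, at most 18 mm below the rim, to stay clear of the ramekin beneath.
- square_b_mid (a point): The other loose square ramekin, the same in all as square_a. The second to go on nests in the first in the same way, its rim another 22 mm higher. Point at its centre, 31 mm above its underside, z up, x and y square to its flats.
- six_sided_mid (a point): Six-sided ramekin: brown stoneware, 60 mm across at the rim, 62 mm tall. Point at its centre, 31 mm above its underside, z up. Does not nest in a square one; leave it standing
- round_straight_mid (a point): Round, straight-walled ramekin without a step: brown stoneware, 60 mm across at the rim, 62 mm tall. Point at its centre, 31 mm above its underside, z up. Does not nest; leave it standing
- bystander_mug: Cream mug with a handle, 83 x 117 mm, 94 mm tall, bystander standing behind the work; must not be disturbed. Point at its underside centre
- bystander_jar: Honey jar with grey lid, 71 mm across, 110 mm tall, bystander standing behind the work; must not be disturbed. Point at its underside centre
- bystander_spice: Spice jar with green cap, 46 mm across, 106 mm tall, bystander standing behind the work; must not be disturbed. Point at its underside centre

How it is judged (in metres and radians):
On the way:
1. one of the square ramekins is fully home in the one on the stand (((z of square_a_mid in the frame of stack_rim below -0.006 m and horizontal distance between square_a_mid and stack_rim below 0.006 m and angle between square_a_mid's own z axis and vertical below 0.06 rad) or (z of square_b_mid in the frame of stack_rim below -0.006 m and horizontal distance between square_b_mid and stack_rim below 0.006 m and angle between square_b_mid's own z axis and vertical below 0.06 rad))), for 0.2 s.
At the end, for the whole second after the job is handed in: Both square ramekins nested on the stand in either order: lower one within 3 mm of fully home, upper one within 3.5 mm, both within 6 mm of the axis and 0.06 rad of upright; six-sided and round ramekin upright and, like the mug and jars, within 20 mm of their start (((z of square_a_mid in the frame of stack_rim below -0.006 m and horizontal distance between each of square_a_mid, square_b_mid and stack_rim below 0.006 m and angle between each of square_a_mid, square_b_mid's own z axis and vertical below 0.06 rad and z of square_b_mid in the frame of stack_rim below 0.0165 m) or (z of square_b_mid in the frame of stack_rim below -0.006 m and horizontal distance between each of square_b_mid, square_a_mid and stack_rim below 0.006 m and angle between each of square_b_mid, square_a_mid's own z axis and vertical below 0.06 rad and z of square_a_mid in the frame of stack_rim below 0.0165 m)) and distance of each of six_sided_mid, round_straight_mid, bystander_mug, bystander_jar, bystander_spice from where it was at the start of the episode below 0.02 m and angle between each of six_sided_mid, round_straight_mid's own z axis and vertical below 0.1 rad); the robot touches nothing.
It fails at once if the six-sided or the round ramekin, the mug or a jar is moved by more than 30 mm (distance of any of six_sided_mid, round_straight_mid, bystander_mug, bystander_jar, bystander_spice from where it was at the start of the episode above 0.03 m).
It also fails if it takes over 58 s, if anything falls off the work surface, if the arm or the gripper's body presses on something with over 40 N, if the wrist force passes 120 N, or if a joint passes its speed limit or range.

## Robot

A 6-joint arm with a two-finger parallel gripper is mounted at the origin on a cart in front of the work surface, level with it; the furniture and walls round the work are solid. World frame = base frame: x ahead of the robot, y to its left, z up, the work surface at z = 0. Lengths are in mm, angles in rad, forces in N, time in s.
With the tool pointing down it reaches from about 350 to 950 mm from the base axis. Payload 17.4 kg.
Tool frame: the origin (TCP) lies midway between the tips of the shut fingers; the grasp point (between the pads) lies 19 mm behind it (hold_point_z is the z of the grasp point in the tool frame, in mm); z points along the fingers, y is the direction in which the jaws open and shut (so a half turn about z gives the same grasp; the last joint's range is limited). The gripper opens to 93 mm and grips with 3 to 60 N. Pads are 15 mm wide; open, the fingers measure 128 mm over their backs; the gripper's body (75 mm by 188 mm) begins 65 mm behind the grasp point.
Start: joints at [1.082, 0.116, 1.442, -0, 1.584, -0.038], TCP at [294.096, 607.569, 218.646] pointing down, gripper open.
Joint ranges: [-2.83, 2.83], [-0.83, 2.19], [0.07, 2.5], [-1.14, 4.28], [0.01, 3], [-2.97, 2.97]. Speed limits (rad/s): [1.89, 1.89, 2.22, 3.14, 3.14, 3.14].

## Interface

Orientations are given as a 3x3 rotation matrix whose columns are the frame's x, y, z axes.
In Python, from cell import read_state, snapshot, job_done, look_for, tip_of, hold_point_z gives the robot as it stands.
- The arm moves only by the tool step_arm, never from a script. Its arguments are lists of equal length, an entry for each row: "offset": the shift along the tool's x, y, z in cm, a list of three; "turn": the turn, a rotation vector about the tool's x, y, z in degrees, a list of three; "grip": the gripper command: -1 is shut, 1 is fully open, values between are in proportion. A call has 1 to 10 rows; each row is the pose to reach, as a shift and turn from the pose commanded when the call began, along the tool's axes at that moment; what a row does not reach only later rows make up. A row lasts 1/12 s, in which the tool goes at most 41.7 mm and 7.16 degrees, less where a joint would pass 70% of its speed; a pose out of reach is approached as far as the arm can. A call with a gripper value outside its range is refused whole. The fingers move at their own pace and stop on an object; the grip force is fixed at half the most. Time passes only in rows, so rows that repeat a pose let the fingers close. It gives the time, the measured TCP pose, the force and the opening at its end, in the units of the state.
- read_state(): the state, without advancing time (a new reading comes with each control period).
- snapshot(name): name is "scene" or "top" or "wrist"; returns a dict with "color" (420x560x3 uint8, red, green, blue), "vfov" (degrees; the focal length in pixels is half the picture's height over the tangent of half this angle, whatever the lens; pixels are square), "cx", "cy" (the principal point, pixels), "extrinsics" (4x4, takes a point from camera to world coordinates). Camera axes: x right, y down, z forward; pixel columns grow to the right and rows downward; lengths in mm; the calibration is good to about 2 mm. The wrist camera is an equidistant fisheye: a pixel r from the principal point sees the ray r / f radians off the axis. A picture is of the moment at which its call begins. There is no depth.
- job_done(): hands the job in, once; it reports no verdict.
Trained networks look in the newest picture that a camera, given by its name, has taken for a name from the list of things; names that differ only in an ending like _2 or _b are one class to them, and where a whole thing is asked for, a point or a joint stands for the part that bears it (a point fixed in the world has none). Each returns a list of dicts, best first, with "score" (0 to 1); they miss things now and then, are a little off and sometimes report something else, mostly with a low value. They report only what shows in the picture. A call takes as long as a camera call.
- look_for(thing, camera): "at" ([x, y, z] in mm, in the coordinates of the camera as it stood for that picture, good to about 4 mm: the middle of the surface that is visible of it).
- tip_of(thing, camera): "at" ([x, y, z] in mm, in the coordinates of the camera as it stood for that picture, good to about 4 mm: a listed point, or the origin of a listed thing).
The state is a dict: "time": time; "q": joint angles; "dq": joint speeds; "joint_efforts": joint torques, N m; "ee_pos": TCP position; "tcp_rot": TCP orientation; "force": force on the tool from outside, world axes, zero at the start; "wrist_torque": the same for the moment, N m; "finger_gap": finger opening in mm.
Only numpy, scipy, OpenCV 4.12 (cv2) and the standard library are available. Lean on these libraries where they do the work, as an engineer would, in place of code of your own. Each camera call takes 0.05 s, during which the arm holds its last target.

## Working session

There is one attempt and no reset: what is moved stays moved. The work goes in short steps, Python scripts to look and compute and a tool call to move; the robot and the scene stay as the last step left them, time stands still between calls to the robot, and variables do not carry over. Pictures are saved under pics/ and viewed, and the job is handed in when it is done.

Besides the shell and the picture viewer there is one more tool, called after "Request:" in YAML: its name, and indented under it one key for each argument. step_arm: Moves the arm, as the interface text tells. Its arguments: {"type":"object","properties":{"offset":{"type":"array"},"turn":{"type":"array"},"grip":{"type":"array"}},"required":["offset","turn","grip"]}

```bash
ls; mkdir -p pics; python3 - <<'E'
from cell import *
import cv2,numpy as np
s=read_state();print({k:np.round(v,3).tolist() for k,v in s.items()}); print(hold_point_z)
for n in ["scene","top","wrist"]:
    p=snapshot(n);cv2.imwrite(f"pics/{n}0.png",p["color"][:,:,::-1]);print(n,p["vfov"],p["cx"],p["cy"],np.round(p["extrinsics"],3).tolist())
    E=np.array(p["extrinsics"])
    for t in ["stack_rim","square_a_mid","square_b_mid","six_sided_mid","round_straight_mid","bystander_mug","bystander_jar","bystander_spice"]:
        for d in tip_of(t,n):
            print(n,t,round(d["score"],2),np.round((E@np.r_[d["at"],1])[:3],1))
E
```

```text
pics
{'time': 0.0, 'q': [1.082, 0.117, 1.442, -0.0, 1.584, -0.038], 'dq': [0.0, -0.0, 0.003, -0.003, 0.001, 0.0], 'joint_efforts': [0.002, -72.125, -62.262, 0.078, 0.024, -0.0], 'ee_pos': [294.029, 607.381, 217.902], 'tcp_rot': [[-0.9, 0.436, -0.001], [0.436, 0.9, -0.001], [0.0, -0.001, -1.0]], 'force': [-0.141, -0.071, -0.465], 'wrist_torque': [0.009, -0.005, -0.031], 'finger_gap': 92.736}
-18.8
scene 42.29261664067486 280.3666935820173 211.79968410204944 [[-0.978, -0.141, 0.153, 449.089], [-0.208, 0.68, -0.703, 717.451], [-0.004, -0.72, -0.694, 847.7], [0.0, 0.0, 0.0, 1.0]]
scene stack_rim 0.95 [533.5  55.6  92.1]
scene square_a_mid 0.69 [620.7 217.   55.7]
scene square_b_mid 0.93 [ 464.9 -247.9   52.9]
scene six_sided_mid 0.81 [ 616.2 -210.2   50.2]
scene six_sided_mid 0.39 [535.5  51.1  91.2]
scene round_straight_mid 0.94 [471.9 230.8  51.8]
scene round_straight_mid 0.47 [ 737.3 -145.9   23.4]
scene bystander_mug 0.71 [766.5 125.3  16.7]
scene bystander_jar 0.72 [763.9   3.6  22.1]
scene bystander_spice 0.89 [ 740.3 -146.9   19.9]
top 46.062557898724144 285.15233703298827 213.45690228325395 [[-0.189, -0.921, 0.339, 218.486], [-0.982, 0.178, -0.064, 62.39], [-0.001, -0.345, -0.938, 1205.867], [0.0, 0.0, 0.0, 1.0]]
top stack_rim 0.83 [531.2  60.   96.9]
top square_a_mid 0.84 [627.2 221.9  53.6]
top square_a_mid 0.22 [765.8 123.9  20.5]
top six_sided_mid 0.89 [ 616.4 -208.    53.3]
top round_straight_mid 0.9 [475.3 226.9  50.3]
top bystander_mug 0.59 [767.6 126.1  21.2]
top bystander_jar 0.93 [770.7   7.7  23.3]
top bystander_jar 0.56 [628.  218.5  51.1]
top bystander_spice 0.84 [ 741.3 -147.8   21.1]
wrist 65.70646984690485 278.4968602923321 209.4569574016019 [[0.436, 0.868, 0.239, 227.67], [0.9, -0.42, -0.116, 640.355], [-0.001, 0.266, -0.964, 385.184], [0.0, 0.0, 0.0, 1.0]]
```

View pics/scene0.png

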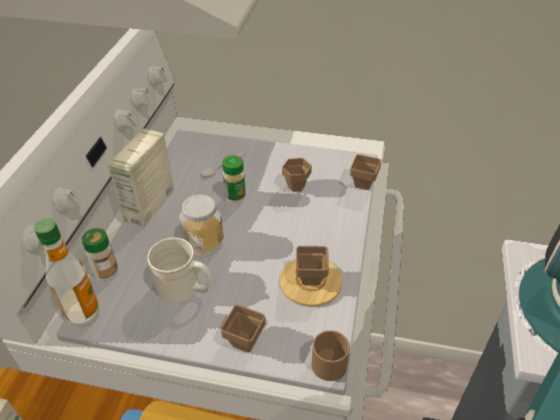

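View pics/top0.png

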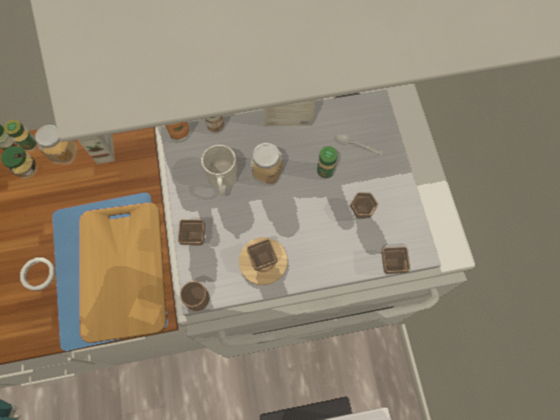

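```bash
python3 - <<'E'
import cv2,numpy as np
t=cv2.imread("pics/top0.png");s=cv2.imread("pics/scene0.png")
def c(im,x,y,r=24,k=8): return cv2.resize(im[y-r:y+r,x-r:x+r],None,fx=k,fy=k,interpolation=cv2.INTER_CUBIC)
a=np.hstack([c(t,263,255,24,5),c(t,192,232,24,5),c(t,395,260,24,5)])
b=np.hstack([c(s,312,265,24,5),c(s,243,327,24,5),c(s,365,170,24,5)])
cv2.imwrite("pics/crops.png",np.vstack([a,b]))
E
```

```text
(no output)
```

View pics/crops.png

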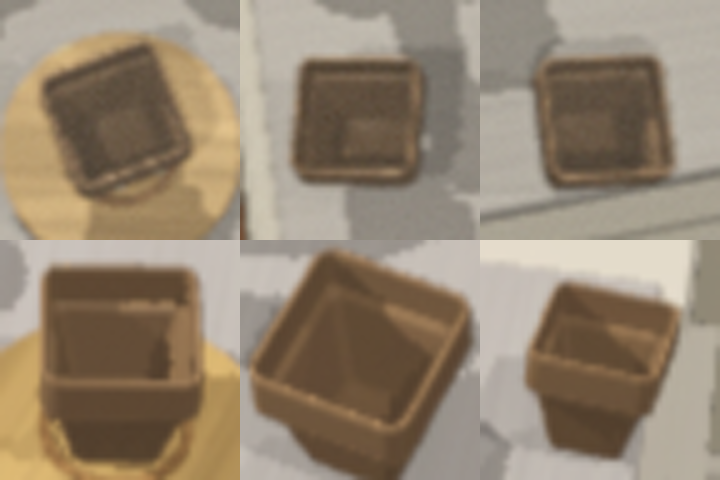

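View pics/wrist0.png

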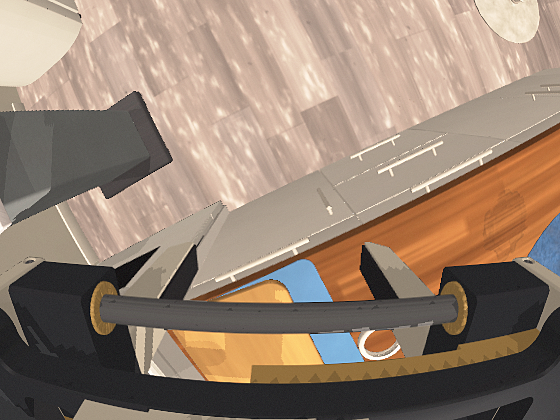

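```bash
cat > h.py <<'E'
import numpy as np,cv2
from scipy.optimize import least_squares
from cell import *
def proj(P,E,vf,cx,cy,fish=False):
    E=np.array(E);f=210/np.tan(np.radians(vf/2))
    C=(np.asarray(P)-E[:3,3])@E[:3,:3]
    if fish:
        r=np.hypot(C[:,0],C[:,1]);th=np.arctan2(r,C[:,2]);k=f*th/r
        return np.c_[cx+C[:,0]*k,cy+C[:,1]*k]
    return np.c_[cx+f*C[:,0]/C[:,2],cy+f*C[:,1]/C[:,2]]
def sq(x,y,a,z,s=60):
    c=np.array([[-1,-1],[1,-1],[1,1],[-1,1]])*s/2
    R=np.array([[np.cos(a),-np.sin(a)],[np.sin(a),np.cos(a)]])
    return np.c_[c@R.T+[x,y],np.full(4,z)]
def fit(pix,cam,z,x0,y0,fish=False,size=False):
    pix=np.array(pix,float);best=None
    def cost(p):
        q=proj(sq(p[0],p[1],p[2],z,p[3] if size else 59.),*cam,fish)
        return (q[:,None]-pix[None])
    import itertools
    for a in np.radians([0,22,45,67]):
      for perm in [list(np.roll(o,k)) for o in ([0,1,2,3],[3,2,1,0]) for k in range(4)]:
        r=least_squares(lambda p:(proj(sq(p[0],p[1],p[2],z,p[3] if size else 59.),*cam,fish)-pix[perm]).ravel(),[x0,y0,a]+([59.] if size else []))
        if best is None or r.cost<best.cost: best=r
    p=best.x; yaw=(np.degrees(p[2])+45)%90-45
    return np.round([p[0],p[1],yaw,np.sqrt(best.cost/2)]+([p[3]] if size else []),2)
E
python3 - <<'E'
from h import *
T=snapshot("top");S=snapshot("scene")
c=lambda p:(p["extrinsics"],p["vfov"],p["cx"],p["cy"])
def px(l,ox,oy,cx,cy): return [((x-ox)/5+cx-24-.4,(y-oy)/5+cy-24-.4) for x,y in l]
print(fit(px([(42,85),(150,45),(190,150),(82,192)],0,0,263,255),c(T),94,532,58,size=True))
print(fit(px([(300,58),(422,58),(420,182),(295,182)],240,0,192,232),c(T),84,622,220,size=True))
print(fit(px([(537,58),(665,56),(673,180),(550,186)],480,0,395,260),c(T),84,465,-248,size=True))
print(fit(px([(45,268),(198,268),(200,388),(40,390)],0,240,312,265),c(S),94,532,58,size=True))
print(fit(px([(325,250),(470,297),(400,430),(255,378)],240,240,243,327),c(S),84,622,220,size=True))
print(fit(px([(562,283),(680,310),(648,383),(528,355)],480,240,365,170),c(S),84,465,-248,size=True))
E
```

```text
[5.3192e+02 5.8510e+01 1.0290e+01 1.9000e-01 5.4150e+01]
[ 6.2160e+02  2.1378e+02 -9.8300e+00  5.9000e-01  6.0490e+01]
[ 462.5  -247.16   -9.83    0.56   59.69]
[532.8   62.15  10.26   0.59 -57.88]
[ 6.226e+02  2.168e+02 -1.012e+01  5.500e-01 -5.453e+01]
[ 4.6314e+02 -2.4430e+02 -9.6900e+00  1.2000e-01  5.4620e+01]
```

Request:
step_arm:
  offset:
    - [-46.6,-20.9,0]
    - [-46.6,-20.9,0]
    - [-46.6,-20.9,0]
    - [-46.6,-20.9,0]
    - [-46.6,-20.9,0]
    - [-46.6,-20.9,0]
    - [-46.6,-20.9,0]
    - [-46.6,-20.9,0]
    - [-46.6,-20.9,0]
    - [-46.6,-20.9,0]
  turn:
    - [0,0,-16]
    - [0,0,-16]
    - [0,0,-16]
    - [0,0,-16]
    - [0,0,-16]
    - [0,0,-16]
    - [0,0,-16]
    - [0,0,-16]
    - [0,0,-16]
    - [0,0,-16]
  grip: [1,1,1,1,1,1,1,1,1,1]

```text
time: 2.28
ee_pos: [562.5, 287.2, 218.9]
tcp_rot: [[-0.985, 0.171, 0.0], [0.171, 0.985, 0.0], [-0.0, 0.0, -1.0]]
force: [-0.4, 0.5, -0.1]
finger_gap: 92.8
```

Request:
step_arm:
  offset:
    - [-3.5,-3,0]
    - [-7.1,-6.0,1]
    - [-7.1,-6.0,2]
    - [-7.1,-6.0,2]
    - [-7.1,-6.0,2]
  turn:
    - [0,0,0]
    - [0,0,0]
    - [0,0,0]
    - [0,0,0]
    - [0,0,0]
  grip: [1,1,1,1,1]

```text
time: 2.7
ee_pos: [621.0, 217.6, 197.8]
tcp_rot: [[-0.985, 0.172, -0.002], [0.172, 0.985, -0.0], [0.002, -0.0, -1.0]]
force: [-0.2, 0.5, 1.0]
finger_gap: 93.2
```

```bash
python3 - <<'E'
from h import *
p=snapshot("wrist");cv2.imwrite("pics/w1.png",p["color"][:,:,::-1])
import pickle;pickle.dump(p,open("w1.pkl","wb"))
E=np.array(p["extrinsics"])
for t in ["square_a_mid"]:
  for d in tip_of(t,"wrist"): print(t,round(d["score"],2),np.round((E@np.r_[d["at"],1])[:3],1))
print(read_state()["ee_pos"])
print(proj(sq(622,215,np.radians(-10),84),E,p["vfov"],p["cx"],p["cy"],True))
E
```

```text
square_a_mid 0.65 [623.4 214.9  52.2]
[620.70680159 218.8449018  199.20263525]
[[241.15356001 174.55245974]
 [242.97259866 239.03178186]
 [307.99096957 239.1934728 ]
 [309.71742    174.63082791]]
```

View pics/w1.png

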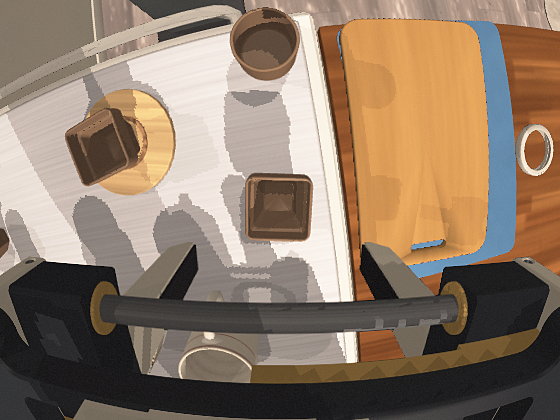

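```bash
python3 - <<'E'
import cv2,numpy as np
t=cv2.imread("pics/w1.png")
def c(im,x,y,r=40,k=9): return cv2.resize(im[y-r:y+r,x-r:x+r],None,fx=k/1,fy=k/1,interpolation=cv2.INTER_NEAREST)
cv2.imwrite("pics/c1.png",np.hstack([c(t,279,207,40,5),c(t,105,147,40,5)]))
E
```

```text
(no output)
```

View pics/c1.png

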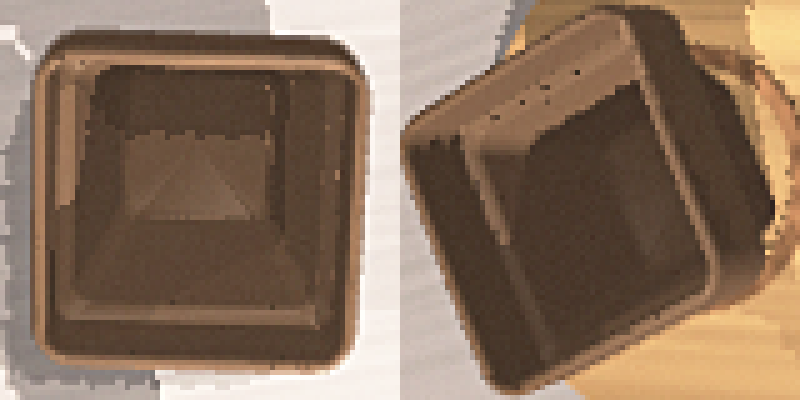

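```bash
python3 - <<'E'
from h import *
import pickle;p=pickle.load(open("w1.pkl","rb"))
c=(p["extrinsics"],p["vfov"],p["cx"],p["cy"])
px=lambda l,ox,cx,cy:[((x-ox)/5+cx-40-.4,y/5+cy-40-.4) for x,y in l]
print(fit(px([(37,50),(370,56),(358,370),(33,362)],0,279,207),c,84,622,216,True,True))
print(fit(px([(402,130),(628,8),(720,300),(492,394)],400,105,147),c,94,532,60,True,True))
E
```

```text
[ 6.2396e+02  2.1745e+02 -1.1230e+01  5.8000e-01  5.8770e+01]
[5.3432e+02 6.0550e+01 7.3600e+00 5.0000e-01 5.6220e+01]
```

Request:
step_arm:
  offset:
    - [-0.3,-0.1,4]
    - [-0.3,-0.1,8]
    - [-0.3,-0.1,11]
    - [-0.3,-0.1,13.1]
    - [-0.3,-0.1,13.1]
    - [-0.3,-0.1,13.1]
    - [-0.3,-0.1,13.1]
    - [-0.3,-0.1,13.1]
    - [-0.3,-0.1,13.1]
    - [-0.3,-0.1,13.1]
  turn:
    - [0,0,0]
    - [0,0,0]
    - [0,0,0]
    - [0,0,0]
    - [0,0,0]
    - [0,0,0]
    - [0,0,0]
    - [0,0,0]
    - [0,0,0]
    - [0,0,0]
  grip: [1,1,1,1,1,-1,-1,-1,-1,-1]

```text
time: 3.63
ee_pos: [624.5, 216.5, 69.1]
tcp_rot: [[-0.985, 0.171, 0.002], [0.171, 0.985, 0.001], [-0.002, 0.001, -1.0]]
force: [0.0, -0.1, 0.3]
finger_gap: 64.4
```

Request:
step_arm:
  offset:
    - [0,0,0]
    - [0,0,0]
    - [0,0,0]
  turn:
    - [0,0,0]
    - [0,0,0]
    - [0,0,0]
  grip: [-1,-1,-1]

```text
time: 3.88
ee_pos: [624.4, 216.4, 68.7]
tcp_rot: [[-0.985, 0.171, 0.001], [0.171, 0.985, 0.001], [-0.001, 0.001, -1.0]]
force: [-1.0, 0.4, 7.1]
finger_gap: 59.9
```

```bash
python3 - <<'E'
from h import *
s=read_state();print(s["finger_gap"],s["ee_pos"],s["force"])
p=snapshot("wrist");cv2.imwrite("pics/w2.png",p["color"][:,:,::-1])
E
```

```text
59.86141121182624 [624.43744696 216.42897454  68.67144096] [-1.04395487  0.42296154  7.05337047]
```

View pics/w2.png

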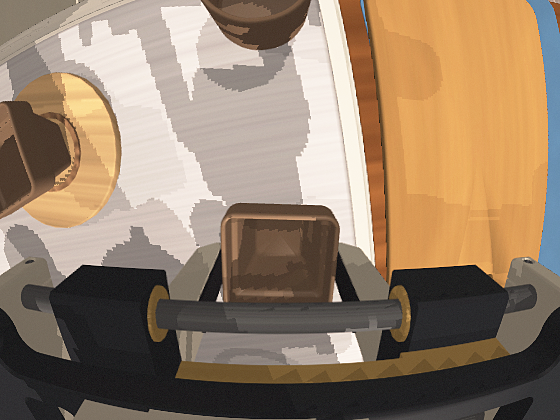

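Request:
step_arm:
  offset:
    - [0,0,-2]
    - [0,0,-5]
    - [0,0,-9]
    - [-0.6,-3,-12.5]
    - [-1.2,-7,-13]
    - [-1.8,-11,-13]
    - [-2.3,-14,-13]
    - [-2.3,-15.4,-13]
    - [-2.3,-15.4,-13]
    - [-2.3,-15.4,-13]
  turn:
    - [0,0,0]
    - [0,0,0]
    - [0,0,0]
    - [0,0,0]
    - [0,0,-5]
    - [0,0,-10]
    - [0,0,-15]
    - [0,0,-20]
    - [0,0,-20]
    - [0,0,-20]
  grip: [-1,-1,-1,-1,-1,-1,-1,-1,-1,-1]

```text
time: 4.77
ee_pos: [620.4, 60.0, 197.7]
tcp_rot: [[-0.985, -0.173, -0.0], [-0.173, 0.985, 0.0], [0.0, 0.0, -1.0]]
force: [1.1, -0.2, -1.7]
finger_gap: 59.7
```

```bash
python3 - <<'E'
from h import *
import pickle
s=read_state();print(s["finger_gap"],s["ee_pos"],s["force"])
p=snapshot("wrist");cv2.imwrite("pics/w3.png",p["color"][:,:,::-1]);pickle.dump(p,open("w3.pkl","wb"))
q=proj(sq(533,60,np.radians(9.5),94),p["extrinsics"],p["vfov"],p["cx"],p["cy"],True);print(q)
x,y=q.mean(0).astype(int);print(x,y)
r=50;y0=max(y-r,0);x0=max(x-r,0);print("org",x0,y0)
cv2.imwrite("pics/c3.png",cv2.resize(p["color"][y0:y0+100,x0:x0+100,::-1],None,fx=6,fy=6,interpolation=0))
E
```

```text
59.72887150860856 [620.35956699  60.04353007 197.65275826] [ 1.13608508 -0.21157742 -1.66664139]
[[259.85347628  71.42915369]
 [259.48962935 143.12049116]
 [331.54580726 144.22826845]
 [332.86123425  73.11434167]]
295 107
org 245 57
```

View pics/w3.png

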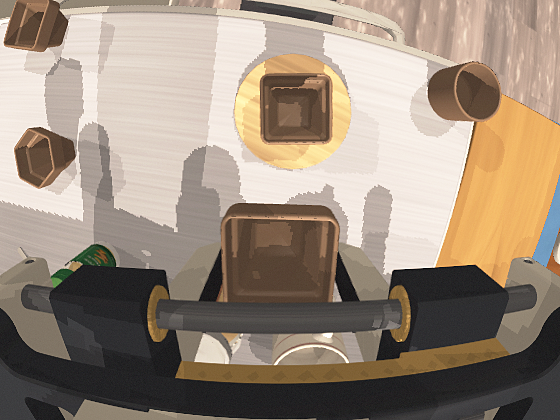

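View pics/c3.png

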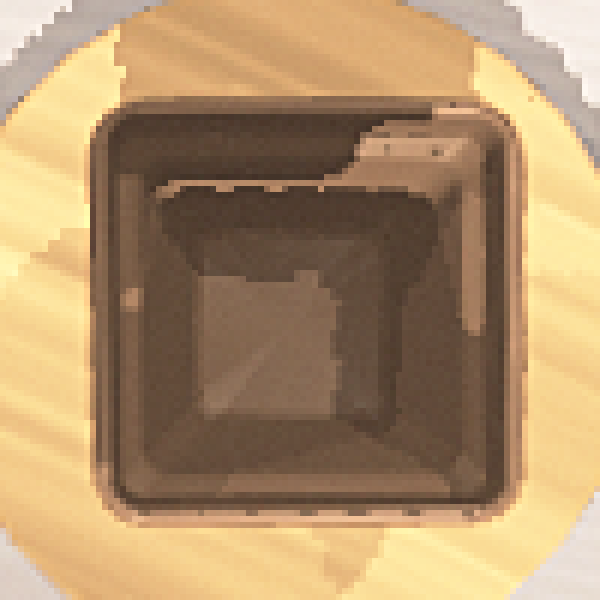

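```bash
python3 - <<'E'
from h import *
import pickle;p=pickle.load(open("w3.pkl","rb"))
c=(p["extrinsics"],p["vfov"],p["cx"],p["cy"])
px=lambda l:[(x/6+245-.4,y/6+57-.4) for x,y in l]
print(fit(px([(91,99),(522,100),(527,525),(96,523)]),c,94,533,60,True,True), np.array(c[0])[:3,3])
px2=[(109,112),(508,112),(508,505),(112,503)]
print(fit(px(px2),c,94,533,60,True,True))
# held ramekin
print(np.round(fit([(222,205),(338,205),(336,303),(223,303)],c,197.7+15,620,60,True,True),1))
E
```

```text
[ 5.3347e+02  6.0220e+01  1.0630e+01  3.5000e-01 -5.9420e+01] [547.67510292  47.81918969 364.19858205]
[ 5.3302e+02  6.0140e+01  1.0430e+01  2.2000e-01 -5.4770e+01]
[613.8  60.1   9.9   3.5 -57.2]
```

Request:
step_arm:
  offset:
    - [3,0.5,0]
    - [6,1,0]
    - [8.5,1.5,0]
    - [8.5,1.5,1]
    - [8.5,1.5,3]
    - [8.5,1.5,4.5]
    - [8.5,1.5,4.5]
    - [8.5,1.5,4.5]
  turn:
    - [0,0,0]
    - [0,0,-0.5]
    - [0,0,-0.5]
    - [0,0,-0.5]
    - [0,0,-0.5]
    - [0,0,-0.5]
    - [0,0,-0.5]
    - [0,0,-0.5]
  grip: [-1,-1,-1,-1,-1,-1,-1,-1]

```text
time: 5.48
ee_pos: [534.0, 61.2, 152.3]
tcp_rot: [[-0.983, -0.185, -0.001], [-0.185, 0.983, -0.0], [0.001, 0.0, -1.0]]
force: [0.9, 0.4, -1.0]
finger_gap: 59.8
```

```bash
python3 - <<'E'
from h import *
s=read_state();print(s["finger_gap"],s["ee_pos"],s["force"],s["wrist_torque"],s["tcp_rot"])
for n in ["scene","top"]:
  p=snapshot(n);q=proj([[533,60,110]],p["extrinsics"],p["vfov"],p["cx"],p["cy"])[0].astype(int)
  cv2.imwrite(f"pics/{n}4.png",cv2.resize(p["color"][q[1]-40:q[1]+40,q[0]-40:q[0]+40,::-1],None,fx=6,fy=6))
E
```

```text
59.78994738973809 [533.99258524  61.16719106 152.25316817] [ 0.87064535  0.43654347 -0.97123668] [0.03905425 0.05702828 0.02308855] [[-9.82725997e-01 -1.85061317e-01 -1.38668040e-03]
 [-1.85061490e-01  9.82726943e-01 -3.89878971e-06]
 [ 1.36344971e-03  2.52789699e-04 -9.99999039e-01]]
```

View pics/scene4.png

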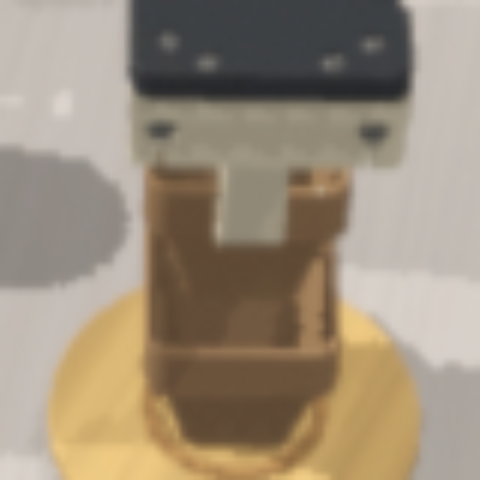

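Request:
step_arm:
  offset:
    - [0,-0.05,0.8]
    - [0,-0.05,1.6]
    - [0,-0.05,2.4]
    - [0,-0.05,3.0]
    - [0,-0.05,3.5]
    - [0,-0.05,3.8]
    - [0,-0.05,3.8]
  turn:
    - [0,0,0]
    - [0,0,0]
    - [0,0,0]
    - [0,0,0]
    - [0,0,0]
    - [0,0,0]
    - [0,0,0]
  grip: [-1,-1,-1,-1,-1,-1,-1]

```text
time: 6.17
ee_pos: [533.9, 59.8, 113.8]
tcp_rot: [[-0.983, -0.185, -0.001], [-0.185, 0.983, -0.0], [0.001, 0.0, -1.0]]
force: [-0.2, 0.4, -0.9]
finger_gap: 59.6
```

Request:
step_arm:
  offset:
    - [0,0,0.3]
    - [0,0,0.6]
    - [0,0,0.9]
    - [0,0,1.1]
    - [0,0,1.1]
  turn:
    - [0,0,0]
    - [0,0,0]
    - [0,0,0]
    - [0,0,0]
    - [0,0,0]
  grip: [-1,-1,-1,-1,-1]

```text
time: 6.58
ee_pos: [534.0, 59.9, 103.1]
tcp_rot: [[-0.983, -0.185, -0.001], [-0.185, 0.983, -0.0], [0.001, 0.0, -1.0]]
force: [-0.2, -0.4, -1.1]
finger_gap: 60.3
```

Request:
step_arm:
  offset:
    - [0,0,0.15]
    - [0,0,0.25]
    - [0,0,0.25]
  turn:
    - [0,0,0]
    - [0,0,0]
    - [0,0,0]
  grip: [-1,-1,-1]

```text
time: 6.83
ee_pos: [534.1, 59.9, 101.0]
tcp_rot: [[-0.983, -0.185, -0.0], [-0.185, 0.983, 0.0], [0.0, 0.0, -1.0]]
force: [-0.6, 0.8, -1.1]
finger_gap: 59.9
```

Request:
step_arm:
  offset:
    - [0,0,0.1]
    - [0,0,0.2]
    - [0,0,0.2]
  turn:
    - [0,0,0]
    - [0,0,0]
    - [0,0,0]
  grip: [-1,-1,-1]

```text
time: 7.08
ee_pos: [534.4, 59.9, 100.6]
tcp_rot: [[-0.983, -0.185, 0.001], [-0.185, 0.983, 0.0], [-0.001, -0.0, -1.0]]
force: [-6.3, 0.1, 12.3]
finger_gap: 59.5
```

Request:
step_arm:
  offset:
    - [0,0,0.1]
    - [0,0,0.1]
    - [0,0,0.1]
    - [0,0,0.1]
    - [0,0,-1]
    - [0,0,-3]
    - [0,0,-6]
    - [0,0,-9]
    - [0,0,-10]
    - [0,0,-10]
  turn:
    - [0,0,0]
    - [0,0,0]
    - [0,0,0]
    - [0,0,0]
    - [0,0,0]
    - [0,0,0]
    - [0,0,0]
    - [0,0,0]
    - [0,0,0]
    - [0,0,0]
  grip: [1,1,1,1,1,1,1,1,1,1]

```text
time: 7.92
ee_pos: [535.2, 60.0, 202.9]
tcp_rot: [[-0.983, -0.185, 0.005], [-0.185, 0.983, 0.0], [-0.005, -0.001, -1.0]]
force: [-0.1, -0.1, -0.2]
finger_gap: 93.0
```

```bash
python3 - <<'E'
from h import *
import pickle
s=read_state();print(s["finger_gap"],s["ee_pos"],s["force"])
p=snapshot("wrist");cv2.imwrite("pics/w5.png",p["color"][:,:,::-1]);pickle.dump(p,open("w5.pkl","wb"))
p=snapshot("scene");q=proj([[533,60,110]],p["extrinsics"],p["vfov"],p["cx"],p["cy"])[0].astype(int)
cv2.imwrite(f"pics/s5.png",cv2.resize(p["color"][q[1]-40:q[1]+40,q[0]-40:q[0]+40,::-1],None,fx=6,fy=6))
E
```

```text
93.03878309570177 [535.20549848  59.95634945 202.91139198] [-0.13052562 -0.05147119 -0.21135656]
```

View pics/w5.png

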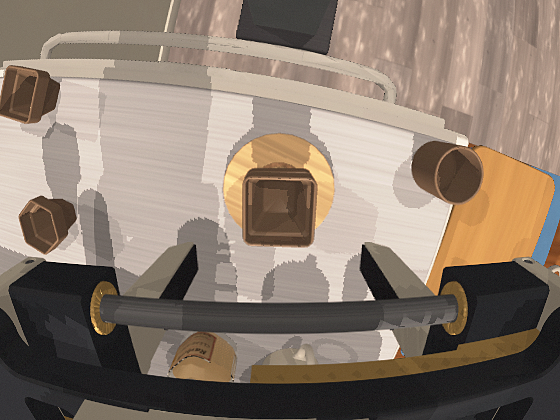

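View pics/s5.png

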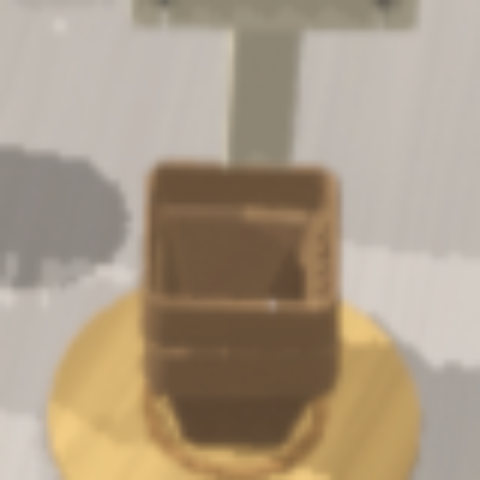

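Request:
step_arm:
  offset:
    - [1.6,-3.6,0]
    - [3.2,-7.2,0]
    - [4.8,-10.8,0]
    - [6.4,-14.4,0]
    - [8,-18,0]
    - [9.6,-21.6,0]
    - [11.2,-25.2,0]
    - [12.7,-28.7,0]
    - [12.7,-28.7,0]
    - [12.7,-28.7,0]
  turn:
    - [0,0,0]
    - [0,0,4]
    - [0,0,8]
    - [0,0,12]
    - [0,0,16]
    - [0,0,20]
    - [0,0,20.5]
    - [0,0,20.5]
    - [0,0,20.5]
    - [0,0,20.5]
  grip: [1,1,1,1,1,1,1,1,1,1]

```text
time: 8.85
ee_pos: [461.5, -246.9, 197.2]
tcp_rot: [[-0.985, 0.174, -0.002], [0.174, 0.985, 0.001], [0.003, 0.001, -1.0]]
force: [-0.2, 0.9, -0.7]
finger_gap: 92.9
```

```bash
python3 - <<'E'
from h import *
import pickle
s=read_state();print(s["finger_gap"],s["ee_pos"],s["force"])
p=snapshot("wrist");cv2.imwrite("pics/w6.png",p["color"][:,:,::-1]);pickle.dump(p,open("w6.pkl","wb"))
E=np.array(p["extrinsics"])
for d in tip_of("square_b_mid","wrist"): print(round(d["score"],2),np.round((E@np.r_[d["at"],1])[:3],1))
q=proj(sq(463,-246,np.radians(-10),84),p["extrinsics"],p["vfov"],p["cx"],p["cy"],True)
x,y=q.mean(0).astype(int)
r=50;y0=max(y-r,0);x0=max(x-r,0);print("org",x0,y0)
cv2.imwrite("pics/c6.png",cv2.resize(p["color"][y0:y0+100,x0:x0+100,::-1],None,fx=6,fy=6,interpolation=0))
E
```

```text
92.86427639490238 [ 461.47733431 -246.89367744  197.230826  ] [-0.20139036  0.93150663 -0.70231889]
0.83 [ 463.9 -242.6   52.9]
org 229 157
```

View pics/w6.png

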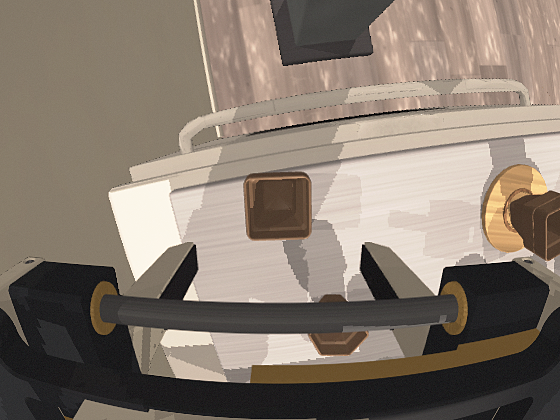

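View pics/c6.png

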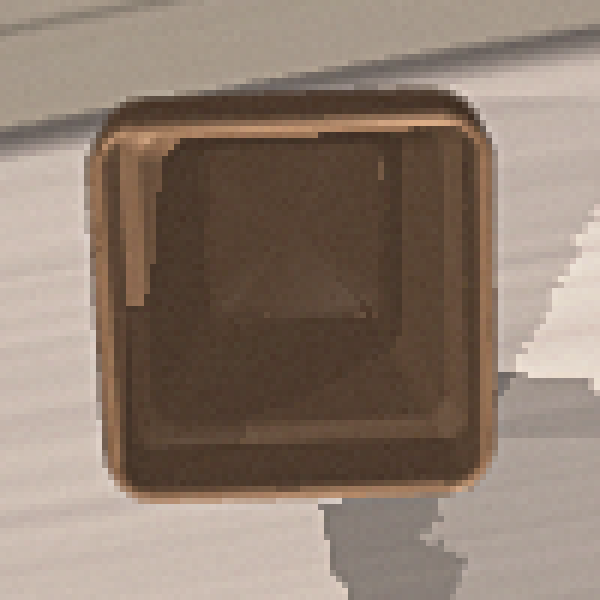

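```bash
python3 - <<'E'
from h import *
import pickle;p=pickle.load(open("w6.pkl","rb"))
c=(p["extrinsics"],p["vfov"],p["cx"],p["cy"])
px=lambda l:[(x/6+229-.4,y/6+157-.4) for x,y in l]
print(fit(px([(90,122),(491,110),(496,490),(108,502)]),c,84,463,-246,True,True))
E
```

```text
[ 4.6331e+02 -2.4712e+02 -8.3000e+00  3.3000e-01  5.8900e+01]
```

Request:
step_arm:
  offset:
    - [-0.2,0,4]
    - [-0.2,0,8]
    - [-0.2,0,11]
    - [-0.2,0,12.9]
    - [-0.2,0,12.9]
    - [-0.2,0,12.9]
    - [-0.2,0,12.9]
    - [-0.2,0,12.9]
    - [-0.2,0,12.9]
    - [-0.2,0,12.9]
  turn:
    - [0,0,-1.5]
    - [0,0,-1.5]
    - [0,0,-1.5]
    - [0,0,-1.5]
    - [0,0,-1.5]
    - [0,0,-1.5]
    - [0,0,-1.5]
    - [0,0,-1.5]
    - [0,0,-1.5]
    - [0,0,-1.5]
  grip: [1,1,1,1,1,-1,-1,-1,-1,-1]

```text
time: 9.78
ee_pos: [465.0, -246.2, 71.3]
tcp_rot: [[-0.989, 0.145, 0.001], [0.145, 0.989, -0.001], [-0.002, -0.001, -1.0]]
force: [-0.0, -0.1, -0.1]
finger_gap: 64.3
```

Request:
step_arm:
  offset:
    - [0,0,0]
    - [0,0,0]
    - [0,0,0]
    - [0,0,0]
  turn:
    - [0,0,0]
    - [0,0,0]
    - [0,0,0]
    - [0,0,0]
  grip: [-1,-1,-1,-1]

```text
time: 10.12
ee_pos: [464.9, -246.2, 70.9]
tcp_rot: [[-0.989, 0.145, 0.001], [0.145, 0.989, -0.0], [-0.001, -0.0, -1.0]]
force: [0.0, 0.6, 6.6]
finger_gap: 59.7
```

Request:
step_arm:
  offset:
    - [0,0,-2]
    - [0,0,-5]
    - [0,0,-9]
    - [0,0.5,-13]
    - [-0.2,3,-15]
    - [-0.5,7,-15]
    - [-0.8,10.5,-15]
    - [-1,14,-15]
    - [-1.3,17.5,-15]
    - [-1.6,21,-15]
  turn:
    - [0,0,0]
    - [0,0,0]
    - [0,0,0]
    - [0,0,0]
    - [0,0,0]
    - [0,0,-4]
    - [0,0,-8]
    - [0,0,-12]
    - [0,0,-16]
    - [0,0,-19]
  grip: [-1,-1,-1,-1,-1,-1,-1,-1,-1,-1]

```text
time: 10.95
ee_pos: [510.6, -38.9, 220.1]
tcp_rot: [[-0.982, -0.189, -0.0], [-0.189, 0.982, 0.0], [0.0, 0.0, -1.0]]
force: [1.1, -1.2, -1.7]
finger_gap: 59.8
```

Request:
step_arm:
  offset:
    - [-1.4,3.1,0]
    - [-2.8,6.2,0]
    - [-4.2,9.3,0]
    - [-4.2,9.3,1]
    - [-4.2,9.3,3]
    - [-4.2,9.3,4.5]
    - [-4.2,9.3,4.5]
    - [-4.2,9.3,4.5]
  turn:
    - [0,0,0]
    - [0,0,0]
    - [0,0,0]
    - [0,0,0.3]
    - [0,0,0.3]
    - [0,0,0.3]
    - [0,0,0.3]
    - [0,0,0.3]
  grip: [-1,-1,-1,-1,-1,-1,-1,-1]

```text
time: 11.62
ee_pos: [534.4, 58.4, 174.7]
tcp_rot: [[-0.984, -0.18, -0.002], [-0.18, 0.984, -0.0], [0.002, 0.0, -1.0]]
force: [-0.1, 0.5, -0.9]
finger_gap: 60.1
```

```bash
python3 - <<'E'
from h import *
s=read_state();print(s["finger_gap"],s["ee_pos"],s["force"],s["wrist_torque"])
ims=[]
for n in ["scene","top"]:
  p=snapshot(n);q=proj([[533,60,130]],p["extrinsics"],p["vfov"],p["cx"],p["cy"])[0].astype(int)
  ims.append(cv2.resize(p["color"][q[1]-40:q[1]+40,q[0]-40:q[0]+40,::-1],None,fx=5,fy=5))
cv2.imwrite("pics/s7.png",np.hstack(ims))
E
```

```text
60.1003709742735 [534.42841711  58.41486069 174.68323333] [-0.13403076  0.49813053 -0.94471592] [0.03864101 0.03294543 0.02504239]
```

View pics/s7.png

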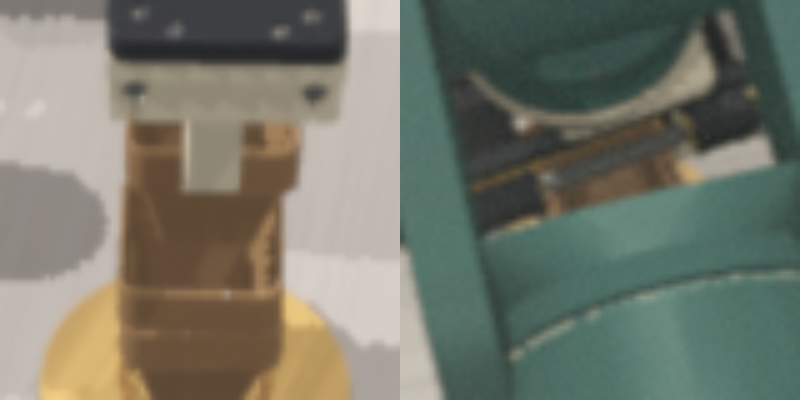

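Request:
step_arm:
  offset:
    - [0,0.15,0.5]
    - [0,0.15,1.2]
    - [0,0.15,2]
    - [0,0.15,2.6]
    - [0,0.15,3.2]
    - [0,0.15,3.7]
    - [0,0.15,3.7]
  turn:
    - [0,0,0]
    - [0,0,0]
    - [0,0,0]
    - [0,0,0]
    - [0,0,0]
    - [0,0,0]
    - [0,0,0]
  grip: [-1,-1,-1,-1,-1,-1,-1]

```text
time: 12.3
ee_pos: [534.1, 60.0, 136.7]
tcp_rot: [[-0.984, -0.18, -0.002], [-0.18, 0.984, -0.0], [0.002, 0.0, -1.0]]
force: [0.2, -0.2, -1.2]
finger_gap: 59.7
```

Request:
step_arm:
  offset:
    - [-0.05,0,0.3]
    - [-0.05,0,0.6]
    - [-0.05,0,0.9]
    - [-0.05,0,0.9]
  turn:
    - [0,0,0]
    - [0,0,0]
    - [0,0,0]
    - [0,0,0]
  grip: [-1,-1,-1,-1]

```text
time: 12.63
ee_pos: [534.9, 60.2, 128.6]
tcp_rot: [[-0.984, -0.18, -0.001], [-0.18, 0.984, -0.0], [0.001, 0.0, -1.0]]
force: [-0.2, 0.7, -2.0]
finger_gap: 59.7
```

Request:
step_arm:
  offset:
    - [0,0,0.15]
    - [0,0,0.2]
    - [0,0,0.2]
  turn:
    - [0,0,0]
    - [0,0,0]
    - [0,0,0]
  grip: [-1,-1,-1]

```text
time: 12.88
ee_pos: [535.0, 60.2, 127.1]
tcp_rot: [[-0.984, -0.18, 0.0], [-0.18, 0.984, 0.0], [-0.0, 0.0, -1.0]]
force: [0.0, -0.9, -1.3]
finger_gap: 59.6
```

Request:
step_arm:
  offset:
    - [0,0,0.1]
    - [0,0,0.2]
    - [0,0,0.2]
  turn:
    - [0,0,0]
    - [0,0,0]
    - [0,0,0]
  grip: [-1,-1,-1]

```text
time: 13.13
ee_pos: [535.1, 60.2, 125.2]
tcp_rot: [[-0.984, -0.18, 0.0], [-0.18, 0.984, 0.0], [-0.0, -0.0, -1.0]]
force: [1.2, 0.3, -1.6]
finger_gap: 59.8
```

Request:
step_arm:
  offset:
    - [0,0,0.1]
    - [0,0,0.15]
    - [0,0,0.15]
  turn:
    - [0,0,0]
    - [0,0,0]
    - [0,0,0]
  grip: [-1,-1,-1]

```text
time: 13.38
ee_pos: [535.3, 60.3, 125.0]
tcp_rot: [[-0.984, -0.18, 0.001], [-0.18, 0.984, 0.0], [-0.001, 0.0, -1.0]]
force: [-5.4, -0.3, 11.7]
finger_gap: 59.6
```

Contact at 125.0, the home height I expected. Release and back off.

Request:
step_arm:
  offset:
    - [0,0,0]
    - [0,0,0]
    - [0,0,0]
    - [0,0,0]
    - [0,0,-1]
    - [0,0,-3]
    - [0,0,-6]
    - [0,0,-9]
    - [0,0,-10]
    - [0,0,-10]
  turn:
    - [0,0,0]
    - [0,0,0]
    - [0,0,0]
    - [0,0,0]
    - [0,0,0]
    - [0,0,0]
    - [0,0,0]
    - [0,0,0]
    - [0,0,0]
    - [0,0,0]
  grip: [1,1,1,1,1,1,1,1,1,1]

```text
time: 14.22
ee_pos: [536.0, 60.2, 227.3]
tcp_rot: [[-0.984, -0.18, 0.005], [-0.18, 0.984, 0.0], [-0.005, -0.001, -1.0]]
force: [-0.7, -0.4, -0.5]
finger_gap: 93.1
```

```bash
python3 - <<'E'
from h import *
s=read_state();print(s["time"],s["finger_gap"],s["ee_pos"],s["force"])
p=snapshot("wrist");cv2.imwrite("pics/w8.png",p["color"][:,:,::-1])
p=snapshot("scene");cv2.imwrite("pics/s8.png",p["color"][:,:,::-1]);E=p["extrinsics"]
for t in ["square_a_mid","six_sided_mid","round_straight_mid","bystander_mug","bystander_jar","bystander_spice"]:
  for d in tip_of(t,"scene"): print(t,round(d["score"],2),np.round((E@np.r_[d["at"],1])[:3],1))
q=proj([[533,60,110]],p["extrinsics"],p["vfov"],p["cx"],p["cy"])[0].astype(int)
cv2.imwrite(f"pics/s8c.png",cv2.resize(p["color"][q[1]-40:q[1]+40,q[0]-40:q[0]+40,::-1],None,fx=6,fy=6))
E
```

```text
14.2167 93.10752742594603 [535.95795154  60.23556209 227.30564125] [-0.72910865 -0.43584127 -0.48735253]
six_sided_mid 0.88 [ 614.1 -210.7   52.4]
round_straight_mid 0.58 [469.9 231.1  53.8]
bystander_mug 0.74 [763.9 123.4  19.5]
bystander_jar 0.68 [762.9   2.2  19.3]
bystander_spice 0.58 [ 737.2 -144.8   18.6]
```

View pics/w8.png

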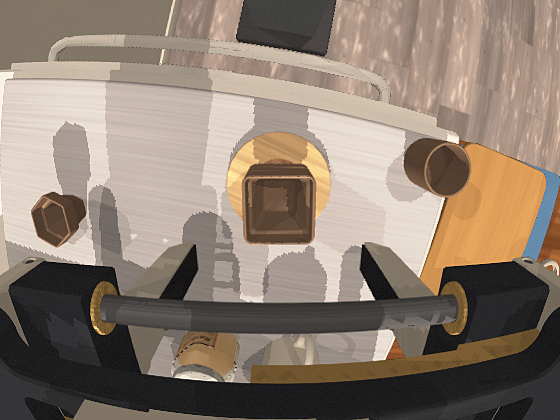

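View pics/s8c.png

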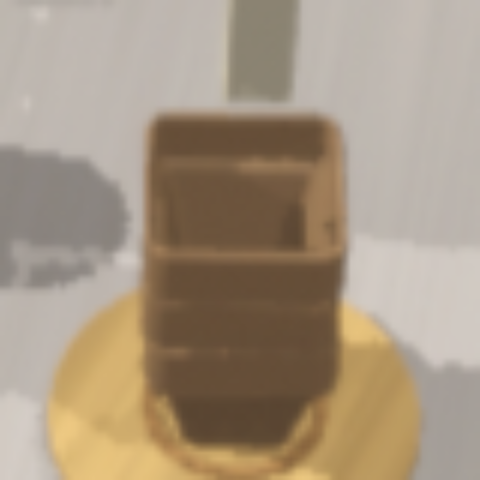

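View pics/s8.png

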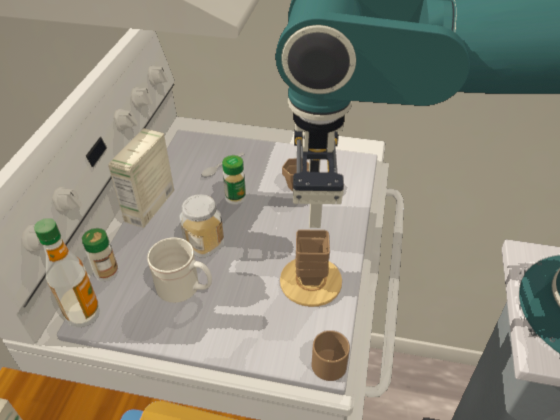

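The scene picture shows three equal bands stacked level at about (312, 258). The other things are where they started, and the gripper is clear above.

```bash
python3 -c "
from cell import *
print(job_done())"
```

```text
the job is handed in; nothing more can be done
None
```

Both loose square ramekins are nested on the stand, A first and B inside it, and the job was handed in at about 15 s of the 58 s allowed.

- **Placing:** I measured the fixed ramekin's turn in the wrist camera at about 10.5 degrees and turned each ramekin to match before lowering it. Each went down with no contact until it reached the height I had worked out for fully home. There I felt about 12 N: TCP z was 100.6 mm for A (100.7 expected) and 125.0 mm for B (124.9 expected).
- **Last pictures:** The stack shows three equal, level bands with no tilt or gap. The gripper is open, about 100 mm above where it let go.
- **Other things:** The networks put the six-sided and round ramekins, mug, honey jar and spice jar within about 5 mm of where they were at the start, which is about as accurate as they get.
- **Disagreements:** Single views of the fixed ramekin disagreed by up to 3 degrees and 4 mm. I used the closest wrist view.
- **Not confirmed:** The network reported no square ramekin in the last scene picture. That leaves the force stops and the pictures as the evidence that both are nested. I took no separate tilt measurement.

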